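Charge the mill jar from the drop cup

TASK

Slide the drop cup along its rail until it stands centred over the squat wide-mouthed mill jar, then press the release tab and keep it down until all three grinding balls lie in the jar. Let the tab come back up so the hinged bottom shuts, and slide the empty cup back to its stop at the parking end of the rail. Do not shove the jars, pots or bowl about.

Things in the scene. Friction and masses are not known exactly. Their poses are not given: they have to be found in the camera images.
- rail_stand: dark steel stand, fixed to the table: two posts on feet (feet 120 x 60 mm) 580 mm apart carry a level steel rail, 16 mm thick, its axis 225 mm above the table. Origin on the table midway under the rail; its y axis runs along the rail towards the parking end, its -x axis points to the robot side, where the cup hangs. Nothing on it is higher than 242 mm except the cup and the tab.
- cup (a joint): travel of the drop cup's carriage along the rail, m: 0 at the stop at the parking end (rail_stand +y), growing to 0.40 as it slides towards the other end (rail_stand -y). It slides with about 2.5 N of friction and stays where it is left; pushing the side of the cup's wall moves it.
- cup_outlet (a point): centre of the drop cup's bottom opening, 185 mm above the table, 115 mm from the rail's axis on the robot side. The cup is a plain aluminium tube with a vertical axis, open on top, outer diameter 84 mm, wall 4 mm, height 80 mm (bottom 185 mm, rim 265 mm above the table); its bottom is a hinged steel flap that carries three balls.
- cup_rim (a point): centre of the drop cup's open top, 80 mm above the outlet.
- tab_top (a point): centre of the upper face of the release tab, a level steel plate 32 mm (across the rail) x 46 mm (along the rail), between the cup and the rail: 79 mm from the cup's axis towards the rail, 270 mm above the table when up. It moves with the cup.
- tab (a joint): how far the tab is pressed straight down, m: 0 up, 0.020 at its stop; a spring of about 7 N at first and 10.5 N at the stop brings it up again when let go.
- flap (a joint): angle of the hinged bottom, rad: 0 shut, 1.1 fully open. It is linked to the tab: its angle grows evenly with the tab, fully open at the tab's stop, and shuts when the tab comes up. It hinges on the cup's robot side; its free edge swings down on the rail side (open, the flap reaches down to about 110 mm above the table, just above the mill jar's rim), so balls drop slightly towards the rail.
- mill_jar: the squat, wide-mouthed, thick-walled stoneware mill jar, loose, about 0.9 kg: 132 mm across, 105 mm high, mouth 108 mm wide inside, floor 8 mm thick. Origin at the centre of its underside, z up. It stands under the cup's path, in either of two places.
- jar_mouth (a point): centre of the mill jar's mouth, level with its rim, 105 mm above the table.
- tall_jar: the other stoneware jar, not to be used: taller and narrower, 92 mm across, 140 mm high, with a narrow neck. Origin at the centre of its underside. It stands in the other place under the cup's path.
- ball0_center (a point): centre of one of the three white porcelain grinding balls, 32 mm across, about 40 g; they start in the drop cup.
- ball1_center (a point): centre of one of the three white porcelain grinding balls, 32 mm across, about 40 g; they start in the drop cup.
- ball2_center (a point): centre of one of the three white porcelain grinding balls, 32 mm across, about 40 g; they start in the drop cup.
- pot0: raw clay pot, 68 mm across, 82 mm high, loose, under the parking end of the rail. A bystander. Origin at the centre of its underside.
- pot1: raw clay pot like the others, behind the rail. A bystander. Origin at the centre of its underside.
- pot2: raw clay pot like the others, to the right, near the stand's end. A bystander. Origin at the centre of its underside.
- pot3: raw clay pot like the others, to the left, near the stand's end. A bystander. Origin at the centre of its underside.
- bowl: small clay bowl, 100 mm across, 45 mm high, behind the rail. A bystander. Origin at the centre of its underside.

How it is judged:
On the way, in this order (a step that is already met when the one before it is completed fails the run):
1. the cup stands over the mill jar (outlet within 30 mm of the mouth's centre, seen from above), tab up and all three balls still in the cup (horizontal distance between cup_outlet and jar_mouth below 0.03 m and value of joint tab below 0.003 m and horizontal distance between each of ball0_center, ball1_center, ball2_center and cup_outlet below 0.04 m and z of each of ball0_center, ball1_center, ball2_center in the frame of cup_outlet above 0.008 m), for 0.2 s.
2. with the cup over the mill jar and the tab still held down (6 mm or more), all three balls are in the jar (horizontal distance between cup_outlet and jar_mouth below 0.03 m and value of joint tab above 0.006 m and horizontal distance between each of ball0_center, ball1_center, ball2_center and jar_mouth below 0.06 m and z of each of ball0_center, ball1_center, ball2_center in the frame of mill_jar below 0.085 m), for 0.1 s.
At the end, for the whole second after the job is handed in: All three balls lie at rest in the upright mill jar, the cup is back within 15 mm of its stop at the parking end, the tab is up (within 3 mm) and the bottom is shut (within 0.15 rad) (horizontal distance between each of ball0_center, ball1_center, ball2_center and jar_mouth below 0.06 m and z of each of ball0_center, ball1_center, ball2_center in the frame of mill_jar below 0.085 m and linear speed of each of ball0, ball1, ball2 below 0.05 m/s and value of joint cup below 0.015 m and velocity of joint cup below 0.02 m/s and value of joint tab below 0.003 m and value of joint flap below 0.15 rad and angle between mill_jar's own z axis and vertical below 0.1 rad); the robot touches nothing.
It fails at once if a jar is moved by more than 30 mm (distance of any of mill_jar, tall_jar from where it was at the start of the episode above 0.03 m).
It fails at once if a pot or the bowl is moved by more than 30 mm (distance of any of pot0, pot1, pot2, pot3, bowl from where it was at the start of the episode above 0.03 m).
It also fails if it takes over 64 s, if anything falls off the work surface, if the arm or the gripper's body presses on something with over 40 N, if the wrist force passes 120 N, or if a joint passes its speed limit or range.

ROBOT

A 6-joint arm with a two-finger parallel gripper is mounted at the origin on the work surface. World frame = base frame: x ahead of the robot, y to its left, z up, the work surface at z = 0. Lengths are in m, angles in rad, forces in N, time in s.
With the tool pointing down it reaches from about 0.3 to 0.875 m from the base axis. Payload 6.4 kg.
Tool frame: the origin (TCP) lies on the centre line of the jaws, within the pads' length; the fingertips stand 11 mm ahead of it and the grasp point (between the pads) lies 8 mm behind it (ctrl.tcp_to_tips is the distance from the TCP to the fingertips, in m); z points along the fingers, y is the line along which they close (so a half turn about z gives the same grasp; the last joint's range is limited). The gripper opens to 88 mm and grips with 3 to 60 N. Pads are 18 mm wide; open, the fingers measure 123 mm over their backs; the gripper's body (75 mm by 187 mm) begins 45 mm behind the grasp point.
Start: joints at [-1.483, 0.181, 1.607, -0, 1.354, -0.206], TCP at [0.167, -0.55, 0.25] pointing down, gripper open.
Joint ranges: [-2.99, 2.99], [-0.89, 2.07], [0.3, 2.58], [-1.14, 4.28], [0, 2.63], [-3.12, 3.12]. Speed limits (rad/s): [2.57, 2.57, 3.01, 3.14, 3.14, 3.14].

INTERFACE

Orientations are given as a rotation vector (axis times angle).
In Python, from plant import monitor, snapshot, camera_params, job, ctrl gives the robot as it stands.
- The arm moves only by the tool apply_moves, never from a script. Its argument "increments" is a list of rows, each a list of 7 numbers: the shift along the tool's x, y, z in mm, then the turn, a rotation vector about the tool's x, y, z in units of 5 degrees (1.0 is 5 degrees), then the finger opening in mm, from 0 to 88.1. In form: [[dx, dy, dz, wx, wy, wz, hand], ...]. A call has 1 to 5 rows; each row is the pose to reach, as a shift and turn from the pose commanded when the call began, along the tool's axes at that moment; what a row does not reach only later rows make up. A row lasts 1/10 s, in which the tool goes at most 50 mm and 8.59 degrees, less where a joint would pass 70% of its speed; a pose out of reach is approached as far as the arm can. A call with a gripper value outside its range is refused whole. The fingers move at their own pace and stop on an object; "squeeze" is the grip in N (left out, the last holds). Time passes only in rows, so rows that repeat a pose let the fingers close. It gives the time, the measured TCP pose, the force, the opening and the grip force at its end, in the units of the state.
- monitor.observe(): the state, without advancing time (a new reading comes with each control period).
- snapshot(name): name is "scene" or "top" or "wrist"; returns the picture (384x512x3 uint8, red, green, blue); there is no depth.
- camera_params(name): a dict with "fov_y" (degrees; the focal length in pixels is half the picture's height over the tangent of half this angle, whatever the lens; pixels are square), "cx", "cy" (the principal point, pixels), "k1" (the pictures are not rectified: a ray, as slopes to the right and down, at radius r is drawn at 1 + k1 r^2 times it, then the intrinsics apply), "eye" and "attitude" of the camera in the world. Camera axes: x right, y up, looking along -z (the intrinsics and any distortion apply to the point x, -y, -z); pixel columns grow to the right and rows downward; lengths in m; the calibration is good to about 2 mm. A picture is of the moment at which its call begins: read the wrist's pose just before it. camera_params takes no time and is no camera call; for the wrist camera it gives the pose at the moment of the call.
- job.finish_job(): hands the job in; it is judged then, once.
The state is a dict: "time_s": time; "joint_positions": joint angles; "joint_vel": joint speeds; "tau": joint torques, N m; "position": TCP position; "eef_rot": TCP orientation; "ft_force": force on the tool from outside, world axes, zero at the start; "wrist_torque": the same for the moment, N m; "gripper_width": opening from 0.0 (shut) to 1.0 (fully open); "finger_force": force on a finger pad.
Only numpy, scipy, OpenCV 4.12 (cv2) and the standard library are available. Lean on these libraries where they do the work, as an engineer would, in place of code of your own. Each camera call takes 0.05 s, during which the arm holds its last target. There are 200 camera calls.

## Working session

There is one attempt and no reset: what is moved stays moved. The work goes in short steps, Python scripts to look and compute and a tool call to move; the robot and the scene stay as the last step left them, time stands still between calls to the robot, and variables do not carry over. Pictures are saved under pics/ and viewed, at most 10 in all, crops included, and the job is handed in when it is done.

Besides the shell and the picture viewer there is one more tool, called after ">>>" in YAML: its name, and indented under it one key for each argument. apply_moves: Moves the arm, as the interface text tells. Its arguments: {"type":"object","properties":{"increments":{"type":"array"},"squeeze":{"type":"number"}},"required":["increments"]}

```bash
mkdir -p pics; cat > h.py <<'E'
import numpy as np, cv2
from scipy.spatial.transform import Rotation as R
from plant import monitor, snapshot, camera_params, job, ctrl
def RM(a):
    a=np.array(a,float)
    if a.shape==(3,3): return a
    return R.from_rotvec(a).as_matrix() if a.size==3 else R.from_quat(a).as_matrix()
def ray(c,u,v):
    f=192/np.tan(np.radians(c['fov_y'])/2)
    K=np.array([[f,0,c['cx']],[0,f,c['cy']],[0,0,1]])
    p=cv2.undistortPoints(np.array([[[u,v]]],float),K,np.array([c['k1'],0,0,0.]))[0,0]
    # exact distortion is k1 r^2
    return np.array(c['eye']), RM(c['attitude'])@np.array([p[0],-p[1],-1])
def onz(c,u,v,z):
    e,d=ray(c,u,v); return e+d*(z-e[2])/d[2]
def proj(c,P):
    f=192/np.tan(np.radians(c['fov_y'])/2)
    q=RM(c['attitude']).T@(np.array(P)-np.array(c['eye'])); x,y=q[0]/-q[2],-q[1]/-q[2]
    k=1+c['k1']*(x*x+y*y); return np.array([c['cx']+f*k*x,c['cy']+f*k*y])
E
python3 - <<'E'
from h import *
for n in('scene','top'):
    cv2.imwrite(f'pics/{n}0.png',snapshot(n)[:,:,::-1]); print(n,camera_params(n))
s=monitor.observe(); print(s['position'],s['eef_rot'],s['time_s'],s['gripper_width'],ctrl.tcp_to_tips)
E
```

```text
scene {'fov_y': 47.96441522715503, 'cx': 257.11884290046527, 'cy': 190.1710616296721, 'k1': -0.14369106505183135, 'eye': array([ 1.3403697 , -0.03394069,  1.05119615]), 'attitude': array([0.57084066, 0.54591951, 1.48212325])}
top {'fov_y': 55.813572070685616, 'cx': 254.30094806649052, 'cy': 190.4110848923369, 'k1': -0.023764957951452486, 'eye': array([0.41557584, 0.01167023, 1.12918753]), 'attitude': array([ 0.12709464, -0.16862972, -1.55360971])}
[ 0.16648847 -0.5498942   0.24890379] [-3.10620811e+00 -4.59659410e-01 -1.23371309e-04] 0.1 1.002030133060608 0.011
```

View pics/top0.png

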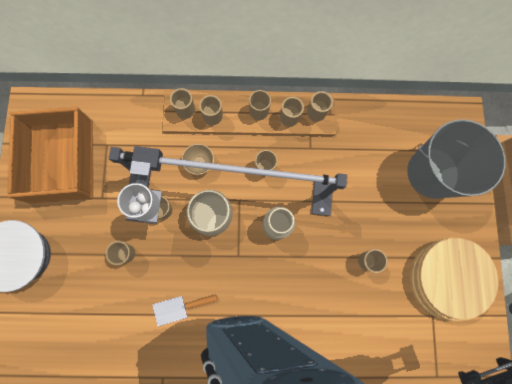

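View pics/scene0.png

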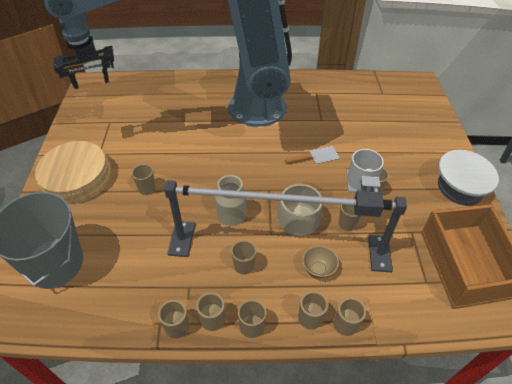

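The top view shows the cup with balls at about (136,202), the tab plate near (141,168), the mill jar at (209,213), the tall jar at (279,222), and the rail running from (118,155) to (342,181). I'll zoom in to get precise pixels.

```bash
python3 - <<'E'
from h import *
im=cv2.imread('pics/top0.png'); cv2.imwrite('pics/z0.png',cv2.resize(im[130:250,100:250],None,fx=5,fy=5,interpolation=cv2.INTER_CUBIC))
c=camera_params('top')
a=onz(c,160,161.5,.225);b=onz(c,325,180.5,.225); print('rail',a,b,'yaw',np.degrees(np.arctan2(*(a-b)[[1,0]])))
print('cup',onz(c,136,201.5,.265),'jar',onz(c,209,213,.105),'tab',onz(c,141,168,.27))
print('posts',onz(c,116,154.5,.24),onz(c,342,181,.24))
E
```

```text
rail [0.66029763 0.23112705 0.225     ] [ 0.61696272 -0.19303255  0.225     ] yaw 84.16653067928257
cup [0.54947865 0.27300056 0.265     ] jar [0.54421653 0.1132276  0.105     ] tab [0.63109053 0.26519852 0.27      ]
posts [0.67277857 0.33946961 0.24      ] [ 0.61300985 -0.23296915  0.24      ]
```

View pics/z0.png

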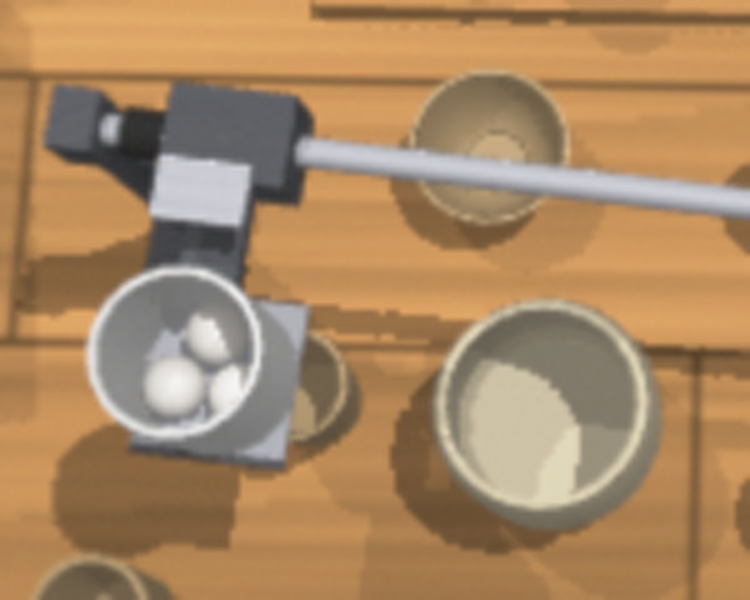

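The zoom puts the cup rim centre at top pixel (134.4,200.0), the mill jar rim at (208.0,210.6) and the tab centre at (140,167.4). All three balls lie in the cup. Next I'll check these against the scene view and work out the moves.

```bash
python3 - <<'E'
from h import *
c=camera_params('top');s=camera_params('scene')
cup=onz(c,134.4,200.0,.265);jar=onz(c,208,210.6,.105);tab=onz(c,140,167.4,.27)
a=onz(c,160,161.5,.225);b=onz(c,325,180.5,.225);y=(a-b)/np.linalg.norm(a-b);x=np.array([y[1],-y[0],0])
print('cup',cup,'jar',jar,'tab',tab,'cup->rail',x@(a-cup),'cup->tab',x@(tab-cup),y@(tab-cup))
print('jar->rail',x@(a-jar),'travel',-y@(jar-cup))
def tri(*cs):
    A=np.zeros((3,3));B=np.zeros(3)
    for cc,u,v in cs:
        e,d=ray(cc,u,v);d/=np.linalg.norm(d);M=np.eye(3)-np.outer(d,d);A+=M;B+=M@e
    return np.linalg.solve(A,B)
print('scene proj cup,jar,tab',proj(s,cup),proj(s,jar),proj(s,tab),'rim width jar',[proj(s,jar+[0,q,0]) for q in(-.066,.066)])
im=cv2.imread('pics/scene0.png');z=im[140:240,265:415].copy()
cv2.imwrite('pics/z1.png',cv2.resize(z,None,fx=5,fy=5,interpolation=cv2.INTER_CUBIC))
st=monitor.observe();Rt=RM(st['eef_rot']);p=st['position'];print(Rt.round(3))
print('to above cup (tool mm)',Rt.T@(np.array([cup[0],cup[1],.34])-p)*1000,'yaw turn units',np.degrees(np.arctan2((Rt.T@x)[1],(Rt.T@x)[0]))/5)
E
```

```text
cup [0.55306402 0.27708044 0.265     ] jar [0.55103077 0.11628151 0.105     ] tab [0.63255237 0.26771994 0.27      ] cup->rail 0.11134888010800156 cup->tab 0.08002808945817597 -0.0012330307610298828
jar->rail 0.09702841187980787 travel 0.16017288142101377
scene proj cup,jar,tab [367.42614717 159.0336199 ] [301.04642188 198.35794739] [370.16214118 180.2783245 ] rim width jar [array([278.06331541, 198.57636963]), array([323.87302449, 198.13394428])]
[[ 0.957  0.29  -0.   ]
 [ 0.29  -0.957  0.002]
 [ 0.    -0.002 -1.   ]]
to above cup (tool mm) [ 609.54334858 -679.71062204  -89.86991411] yaw turn units 4.533727518370301
```

View pics/z1.png

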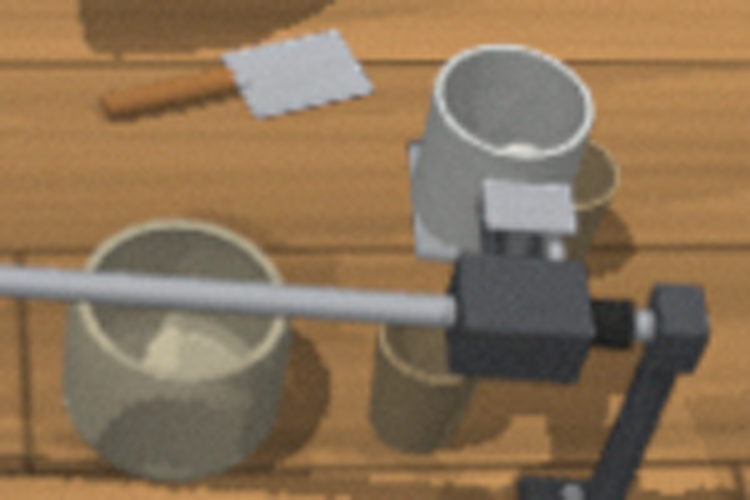

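The scene view agrees with the top-view estimates. The cup rim is seen at (367,160) against a predicted (367.4,159). The jar rim is at (301,199.7) against (301.0,198.4). The cup needs to travel about 160 mm. I'll start moving now.

>>> apply_moves:
  increments:
    - [25,-28,-18,0,0,0.9,0]
    - [50,-56,-36,0,0,1.8,0]
    - [76,-85,-54,0,0,2.7,0]
    - [102,-114,-72,0,0,3.6,0]
    - [128,-143,-90,0,0,4.5,0]
  squeeze: 20

```text
time_s: 0.6
position: [0.2479, -0.3747, 0.3399]
eef_rot: [-3.137, 0.161, 0.0]
ft_force: [0.2, -0.4, -0.2]
gripper_width: 0.57
finger_force: 0.0
```

```bash
cat >> h.py <<'E'
def to(P):
    s=monitor.observe();Rt=RM(s['eef_rot']);return (Rt.T@(np.array(P)-s['position'])*1000).round(1)
E
python3 - <<'E'
from h import *
s=monitor.observe();print(s['position'],RM(s['eef_rot']).round(3),to([.553,.277,.34]),s['gripper_width'])
E
```

```text
[ 0.24792876 -0.37473163  0.33993883] [[ 0.995 -0.102 -0.   ]
 [-0.102 -0.995  0.001]
 [-0.    -0.001 -1.   ]] [ 2.368e+02 -6.795e+02  4.000e-01] 0.5697461437453735
```

>>> apply_moves:
  increments:
    - [14,-38,0,0,0,0,0]
    - [28,-76,0,0,0,0,0]
    - [42,-114,0,0,0,0,0]
    - [56,-152,0,0,0,0,0]
    - [70,-190,0,0,0,0,0]

```text
time_s: 1.1
position: [0.3363, -0.1926, 0.3395]
eef_rot: [-3.138, 0.156, -0.0]
ft_force: [0.9, 0.2, 1.1]
gripper_width: 0.116
finger_force: 0.0
```

>>> apply_moves:
  increments:
    - [14,-38,0,0,0,0,0]
    - [28,-76,0,0,0,0,0]
    - [42,-114,0,0,0,0,0]
    - [56,-152,0,0,0,0,0]
    - [70,-190,0,0,0,0,0]

```text
time_s: 1.6
position: [0.4247, -0.0103, 0.3396]
eef_rot: [3.138, -0.155, 0.0]
ft_force: [0.6, -0.6, 0.3]
gripper_width: 0.004
finger_force: 0.0
```

>>> apply_moves:
  increments:
    - [14,-38,0,0,0,0,0]
    - [28,-76,0,0,0,0,0]
    - [42,-114,0,0,0,0,0]
    - [56,-152,0,0,0,0,0]
    - [70,-190,0,0,0,0,0]

```text
time_s: 2.1
position: [0.5132, 0.1718, 0.3393]
eef_rot: [3.138, -0.155, -0.001]
ft_force: [-0.3, -0.8, 0.2]
gripper_width: 0.007
finger_force: 0.0
```

```bash
python3 - <<'E'
from h import *
s=monitor.observe();print(s['position'],to([.553,.277,.34]),s['gripper_width'])
E
```

```text
[0.51315835 0.17181736 0.33928385] [  29.3 -108.6   -0.8] 0.006515871093493115
```

>>> apply_moves:
  increments:
    - [10,-37,0,0,0,0,0]
    - [20,-74,0,0,0,0,0]
    - [29,-109,0,0,0,0,0]
    - [29,-109,15,0,0,0,0]
    - [29,-109,35,0,0,0,0]

```text
time_s: 2.6
position: [0.5526, 0.2763, 0.304]
eef_rot: [3.138, -0.152, 0.001]
ft_force: [0.7, -0.8, -1.1]
gripper_width: 0.005
finger_force: 0.0
```

```bash
python3 - <<'E'
from h import *
s=monitor.observe();print(s['position'],to([.553,.277,.25]))
i=snapshot('top')[130:250,90:240,::-1];cv2.imwrite('pics/z2.png',cv2.resize(i,None,fx=5,fy=5,interpolation=cv2.INTER_CUBIC))
i=snapshot('scene')[100:240,265:440,::-1];cv2.imwrite('pics/z3.png',cv2.resize(i,None,fx=4,fy=4,interpolation=cv2.INTER_CUBIC))
E
```

```text
[0.5525871  0.27633686 0.30401536] [ 0.3 -0.7 54. ]
```

View pics/z3.png

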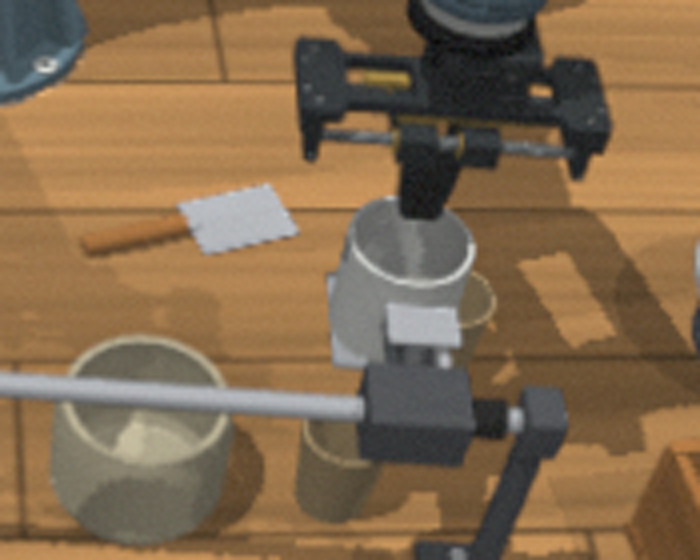

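The closed fingers sit centred just above the cup mouth, with the fingertips at about (425,215) in the crop. I'll lower them into the cup and push gently.

>>> apply_moves:
  increments:
    - [0,0,18,0,0,0,0]
    - [0,0,36,0,0,0,0]
    - [0,0,54,0,0,0,0]
    - [0,8,54,0,0,0,0]
    - [0,15,54,0,0,0,0]

```text
time_s: 3.2
position: [0.5509, 0.2595, 0.2512]
eef_rot: [3.137, -0.156, -0.0]
ft_force: [-0.8, -0.5, 0.5]
gripper_width: 0.008
finger_force: 0.0
```

>>> apply_moves:
  increments:
    - [0,3,0,0,0,0,0]
    - [0,6,0,0,0,0,0]
    - [0,9,0,0,0,0,0]
    - [0,12,0,0,0,0,0]
    - [0,15,0,0,0,0,0]

```text
time_s: 3.7
position: [0.55, 0.246, 0.2516]
eef_rot: [-3.137, 0.155, -0.003]
ft_force: [1.7, 2.7, 4.1]
gripper_width: 0.003
finger_force: 1.5
```

>>> apply_moves:
  increments:
    - [0,8,0,0,0,0,0]
    - [0,17,0,0,0,0,0]
    - [0,26,0,0,0,0,0]
    - [0,35,0,0,0,0,0]
    - [0,44,0,0,0,0,0]

```text
time_s: 4.2
position: [0.5452, 0.2011, 0.2508]
eef_rot: [3.138, -0.156, 0.0]
ft_force: [3.0, 3.1, 2.9]
gripper_width: 0.005
finger_force: 1.8
```

>>> apply_moves:
  increments:
    - [0,9,0,0,0,0,0]
    - [0,18,0,0,0,0,0]
    - [0,27,0,0,0,0,0]
    - [0,36,0,0,0,0,0]
    - [0,45,0,0,0,0,0]

```text
time_s: 4.7
position: [0.5406, 0.1565, 0.2507]
eef_rot: [-3.138, 0.155, 0.0]
ft_force: [2.3, 2.7, 4.0]
gripper_width: 0.006
finger_force: 1.8
```

>>> apply_moves:
  increments:
    - [0,9,0,0,0,0,0]
    - [0,18,0,0,0,0,0]
    - [0,27,0,0,0,0,0]
    - [0,36,0,0,0,0,0]
    - [0,43,0,0,0,0,0]

```text
time_s: 5.2
position: [0.5362, 0.1136, 0.2505]
eef_rot: [3.138, -0.156, -0.001]
ft_force: [0.3, 2.9, 3.3]
gripper_width: 0.008
finger_force: 1.6
```

>>> apply_moves:
  increments:
    - [0,5,0,0,0,0,0]
    - [0,10,0,0,0,0,0]
    - [0,14,0,0,0,0,0]
    - [0,18,0,0,0,0,0]
    - [0,18,0,0,0,0,0]

```text
time_s: 5.7
position: [0.5345, 0.0959, 0.2504]
eef_rot: [3.137, -0.156, -0.001]
ft_force: [0.5, 1.2, 1.9]
gripper_width: -0.001
finger_force: 0.3
```

```bash
python3 - <<'E'
from h import *
s=monitor.observe();print(s['position'],s['ft_force'])
i=snapshot('top')[130:250,120:270,::-1];cv2.imwrite('pics/z4.png',cv2.resize(i,None,fx=5,fy=5,interpolation=cv2.INTER_CUBIC))
i=snapshot('scene')[100:240,230:405,::-1];cv2.imwrite('pics/z5.png',cv2.resize(i,None,fx=4,fy=4,interpolation=cv2.INTER_CUBIC))
E
```

```text
[0.53451145 0.09588788 0.25039195] [0.51788875 1.23113609 1.92564772]
```

View pics/z5.png

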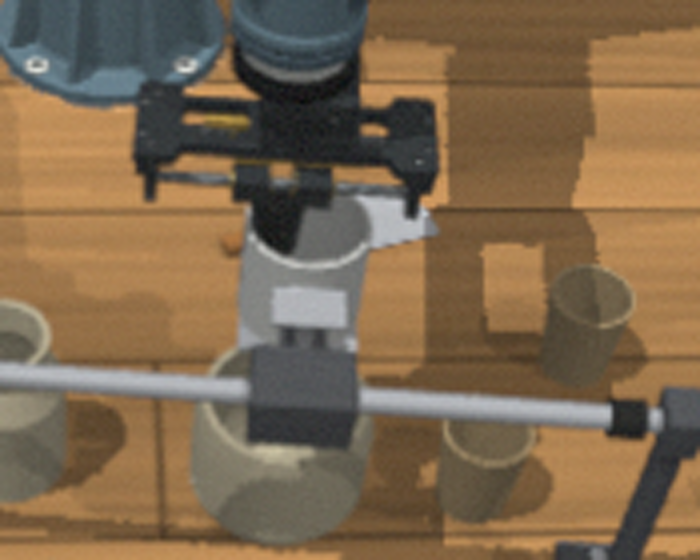

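The cup is now over the mill jar, with the tab centre at crop (310,307), which is scene pixel (307.1,176.4). Next I'll lift out and compute the tab position.

>>> apply_moves:
  increments:
    - [0,-15,0,0,0,0,0]
    - [0,-15,-15,0,0,0,0]
    - [0,-15,-35,0,0,0,0]
    - [0,-15,-55,0,0,0,0]
    - [0,-15,-60,0,0,0,0]

```text
time_s: 6.3
position: [0.5374, 0.1119, 0.3142]
eef_rot: [-3.138, 0.154, -0.008]
ft_force: [-0.1, -0.5, -0.9]
gripper_width: 0.002
finger_force: 0.0
```

```bash
python3 - <<'E'
from h import *
c=camera_params('scene');t=onz(c,307.1,176.4,.27);x=np.array([.9947,-.1025,0]);y=np.array([.1025,.9947,0])
o=t-.079*x;jar=np.array([.551,.1163,.105]);print('tab',t,'outlet',o,'x,y err',x@(jar-o),y@(jar-o),'tool to tab+40',to(t+[0,0,.04]))
print('tab0 check',onz(c,*( (np.array([529,207])+.5)/5-.5+[265,140]),.27))
E
```

```text
tab [0.61810584 0.11127645 0.27      ] outlet [0.53952454 0.11937395 0.27      ] x,y err 0.011729719331667122 -0.0018814255073509208 tool to tab+40 [80.4 -7.2  4.6]
tab0 check [0.63496947 0.26785221 0.27      ]
```

>>> apply_moves:
  increments:
    - [25,-2,0,0,0,0,0]
    - [55,-5,0,0,0,0,0]
    - [80,-7,0,0,0,0,0]
    - [80,-7,5,0,0,0,0]
    - [80,-7,12,0,0,0,0]

```text
time_s: 6.8
position: [0.6163, 0.1107, 0.2979]
eef_rot: [3.138, -0.155, -0.002]
ft_force: [-0.3, -0.3, -0.2]
gripper_width: 0.004
finger_force: 0.0
```

>>> apply_moves:
  increments:
    - [0,0,4,0,0,0,0]
    - [0,0,8,0,0,0,0]
    - [0,0,12,0,0,0,0]
    - [0,0,16,0,0,0,0]
    - [0,0,20,0,0,0,0]

```text
time_s: 7.3
position: [0.6164, 0.1106, 0.2791]
eef_rot: [-3.138, 0.155, -0.001]
ft_force: [-2.3, 0.3, 4.8]
gripper_width: 0.004
finger_force: 2.3
```

Contact is about where expected, with the TCP near 0.280. I'll press down to the stop.

>>> apply_moves:
  increments:
    - [0,0,5,0,0,0,0]
    - [0,0,10,0,0,0,0]
    - [0,0,14,0,0,0,0]
    - [0,0,17,0,0,0,0]
    - [0,0,18,0,0,0,0]

```text
time_s: 7.8
position: [0.6164, 0.1106, 0.2621]
eef_rot: [3.138, -0.155, 0.001]
ft_force: [-5.8, -0.3, 9.9]
gripper_width: 0.009
finger_force: 4.9
```

>>> apply_moves:
  increments:
    - [0,0,0,0,0,0,0]
    - [0,0,0,0,0,0,0]
    - [0,0,0,0,0,0,0]
    - [0,0,0,0,0,0,0]
    - [0,0,0,0,0,0,0]

```text
time_s: 8.3
position: [0.6164, 0.1106, 0.2625]
eef_rot: [3.138, -0.155, 0.001]
ft_force: [-4.9, -1.0, 9.7]
gripper_width: 0.006
finger_force: 4.9
```

```bash
python3 - <<'E'
from h import *
i=snapshot('top')[130:250,150:300,::-1];a=cv2.resize(i,(500,400),interpolation=cv2.INTER_CUBIC)
i=snapshot('scene')[120:260,230:340,::-1];b=cv2.resize(i,(300,400),interpolation=cv2.INTER_CUBIC)
cv2.imwrite('pics/z6.png',np.hstack([a,b]))
E
```

```text
(no output)
```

View pics/z6.png

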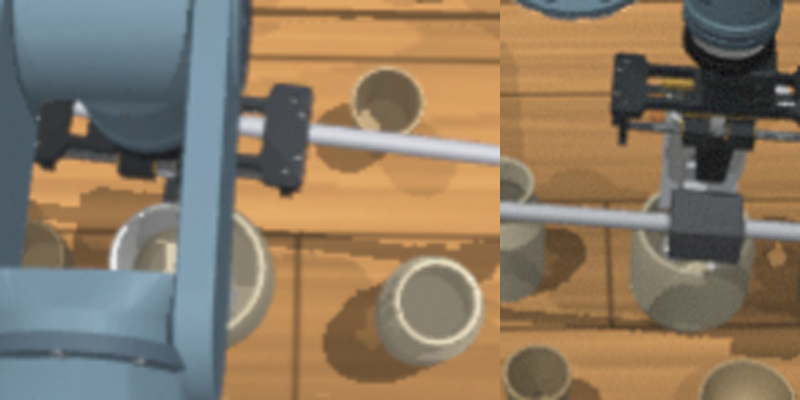

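The tab is at its stop. The open cup shows the jar's interior and white balls appear below the carriage, in the jar. I'll hold longer, with a small extra press and pump, to be sure all three drop.

>>> apply_moves:
  increments:
    - [0,0,-5,0,0,0,0]
    - [0,0,-5,0,0,0,0]
    - [0,0,1,0,0,0,0]
    - [0,0,1,0,0,0,0]
    - [0,0,1,0,0,0,0]

```text
time_s: 8.9
position: [0.6167, 0.1106, 0.2617]
eef_rot: [3.138, -0.155, 0.003]
ft_force: [-4.3, -0.3, 9.8]
gripper_width: 0.003
finger_force: 4.9
```

>>> apply_moves:
  increments:
    - [0,0,0,0,0,0,0]
    - [0,0,0,0,0,0,0]
    - [0,0,0,0,0,0,0]
    - [0,0,0,0,0,0,0]
    - [0,0,0,0,0,0,0]

```text
time_s: 9.4
position: [0.6167, 0.1106, 0.2617]
eef_rot: [3.138, -0.155, 0.003]
ft_force: [-5.2, 0.4, 9.6]
gripper_width: 0.006
finger_force: 4.9
```

```bash
python3 - <<'E'
from h import *
a=cv2.resize(snapshot('wrist')[:,:,::-1],(400,300))
i=snapshot('scene')[150:240,270:340,::-1];b=cv2.resize(i,(400,514),interpolation=cv2.INTER_CUBIC)[:300+214]
o=np.zeros((514,800,3),np.uint8);o[:300,:400]=a;o[:,400:]=b;cv2.imwrite('pics/z7.png',o)
E
```

```text
(no output)
```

View pics/z7.png

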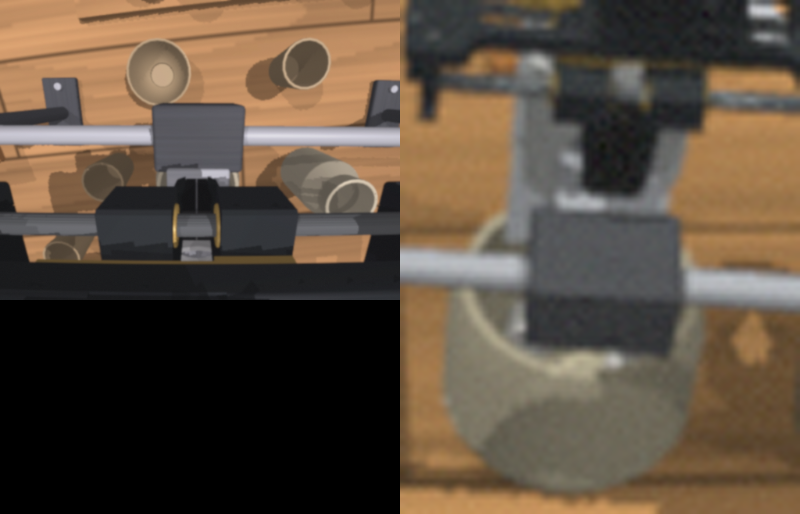

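The fingers hold the tab down and no ball shows outside the jar. I'll release slowly, then go back into the cup.

>>> apply_moves:
  increments:
    - [0,0,-6,0,0,0,0]
    - [0,0,-14,0,0,0,0]
    - [0,0,-24,0,0,0,0]
    - [0,0,-40,0,0,0,0]
    - [0,0,-55,0,0,0,0]

```text
time_s: 10.0
position: [0.6165, 0.1105, 0.3155]
eef_rot: [3.138, -0.155, -0.0]
ft_force: [0.3, 0.7, -0.4]
gripper_width: 0.003
finger_force: 0.0
```

>>> apply_moves:
  increments:
    - [-30,0,0,0,0,0,0]
    - [-60,0,0,0,0,0,0]
    - [-79,0,0,0,0,0,0]
    - [-79,0,15,0,0,0,0]
    - [-79,0,25,0,0,0,0]

```text
time_s: 10.5
position: [0.5382, 0.1183, 0.2891]
eef_rot: [3.138, -0.155, 0.001]
ft_force: [-0.3, 0.4, -0.2]
gripper_width: 0.006
finger_force: 0.0
```

>>> apply_moves:
  increments:
    - [0,0,10,0,0,0,0]
    - [0,0,25,0,0,0,0]
    - [0,0,40,0,0,0,0]
    - [0,-7,40,0,0,0,0]
    - [0,-14,40,0,0,0,0]

```text
time_s: 11.0
position: [0.5392, 0.1326, 0.2489]
eef_rot: [-3.138, 0.156, 0.002]
ft_force: [0.2, 0.4, 0.2]
gripper_width: 0.008
finger_force: 0.0
```

>>> apply_moves:
  increments:
    - [0,-3,0,0,0,0,0]
    - [0,-6,0,0,0,0,0]
    - [0,-10,0,0,0,0,0]
    - [0,-16,0,0,0,0,0]
    - [0,-22,0,0,0,0,0]

```text
time_s: 11.5
position: [0.5419, 0.1543, 0.2504]
eef_rot: [3.137, -0.156, 0.002]
ft_force: [1.0, -2.8, 2.8]
gripper_width: 0.006
finger_force: 1.4
```

>>> apply_moves:
  increments:
    - [0,-9,0,0,0,0,0]
    - [0,-18,0,0,0,0,0]
    - [0,-27,0,0,0,0,0]
    - [0,-36,0,0,0,0,0]
    - [0,-45,0,0,0,0,0]

```text
time_s: 12.0
position: [0.5461, 0.1998, 0.2498]
eef_rot: [-3.138, 0.155, -0.001]
ft_force: [1.6, -2.2, 2.2]
gripper_width: 0.004
finger_force: 1.6
```

>>> apply_moves:
  increments:
    - [0,-9,0,0,0,0,0]
    - [0,-18,0,0,0,0,0]
    - [0,-27,0,0,0,0,0]
    - [0,-36,0,0,0,0,0]
    - [0,-45,0,0,0,0,0]

```text
time_s: 12.5
position: [0.5504, 0.2444, 0.2496]
eef_rot: [3.138, -0.155, 0.0]
ft_force: [2.0, -3.5, 1.1]
gripper_width: 0.005
finger_force: 1.6
```

>>> apply_moves:
  increments:
    - [0,-8,0,0,0,0,0]
    - [0,-16,0,0,0,0,0]
    - [0,-24,0,0,0,0,0]
    - [0,-31,0,0,0,0,0]
    - [0,-37,0,0,0,0,0]

```text
time_s: 13.0
position: [0.554, 0.2811, 0.2496]
eef_rot: [3.138, -0.155, -0.0]
ft_force: [3.8, -2.5, 0.7]
gripper_width: 0.007
finger_force: 1.7
```

>>> apply_moves:
  increments:
    - [0,-2,0,0,0,0,0]
    - [0,-4,0,0,0,0,0]
    - [0,-6,0,0,0,0,0]
    - [0,-8,0,0,0,0,0]
    - [0,-9,0,0,0,0,0]

```text
time_s: 13.5
position: [0.5547, 0.2895, 0.2496]
eef_rot: [3.138, -0.155, -0.001]
ft_force: [1.1, -3.0, -0.1]
gripper_width: 0.003
finger_force: 1.6
```

Not at the stop yet, so I'll continue in small steps until the force rises.

>>> apply_moves:
  increments:
    - [0,-1.5,0,0,0,0,0]
    - [0,-3,0,0,0,0,0]
    - [0,-4,0,0,0,0,0]
    - [0,-5,0,0,0,0,0]
    - [0,-5,0,0,0,0,0]

```text
time_s: 14.0
position: [0.5553, 0.2947, 0.2496]
eef_rot: [-3.138, 0.155, 0.0]
ft_force: [0.3, -1.7, -0.4]
gripper_width: 0.003
finger_force: 1.1
```

>>> apply_moves:
  increments:
    - [0,-1,0,0,0,0,0]
    - [0,-1.5,0,0,0,0,0]
    - [0,-2,0,0,0,0,0]
    - [0,-2.5,0,0,0,0,0]
    - [0,-3,0,0,0,0,0]

```text
time_s: 14.5
position: [0.5556, 0.2974, 0.2496]
eef_rot: [3.138, -0.155, -0.0]
ft_force: [0.4, -2.3, -0.5]
gripper_width: 0.008
finger_force: 1.4
```

>>> apply_moves:
  increments:
    - [0,-1,0,0,0,0,0]
    - [0,-1.5,0,0,0,0,0]
    - [0,-2,0,0,0,0,0]
    - [0,-2.5,0,0,0,0,0]
    - [0,-3,0,0,0,0,0]

```text
time_s: 15.0
position: [0.5556, 0.2979, 0.2496]
eef_rot: [3.133, -0.157, -0.003]
ft_force: [-2.4, -14.4, 3.4]
gripper_width: 0.006
finger_force: 7.6
```

The force rose to 14 N, so the cup is at its stop. I'll back off, lift out and swing away so I can look.

>>> apply_moves:
  increments:
    - [0,5,0,0,0,0,0]
    - [0,18,0,0,0,0,0]
    - [0,20,-20,0,0,0,0]
    - [0,20,-50,0,0,0,0]
    - [0,20,-80,0,0,0,0]

```text
time_s: 15.5
position: [0.5536, 0.2802, 0.3303]
eef_rot: [-3.137, 0.155, 0.002]
ft_force: [0.0, 0.6, 0.7]
gripper_width: 0.003
finger_force: 0.0
```

>>> apply_moves:
  increments:
    - [-30,10,0,0,0,0,0]
    - [-60,20,0,0,0,0,0]
    - [-90,30,0,0,0,0,0]
    - [-120,40,0,0,0,0,0]
    - [-150,50,0,0,0,0,0]

```text
time_s: 16.0
position: [0.3984, 0.2453, 0.3297]
eef_rot: [-3.137, 0.155, -0.001]
ft_force: [0.7, -0.3, 0.2]
gripper_width: 0.004
finger_force: 0.0
```

```bash
python3 - <<'E'
from h import *
i=snapshot('top')[130:250,95:245,::-1];a=cv2.resize(i,(400,320),interpolation=cv2.INTER_CUBIC)
i=snapshot('scene')[130:250,265:415,::-1];b=cv2.resize(i,(400,320),interpolation=cv2.INTER_CUBIC)
cv2.imwrite('pics/z8.png',np.hstack([a,b]))
s=monitor.observe();print(s['position'],s['ft_force'])
E
```

```text
[0.39697775 0.24536612 0.32999277] [ 0.18161078 -0.3614854   0.04860347]
```

View pics/z8.png

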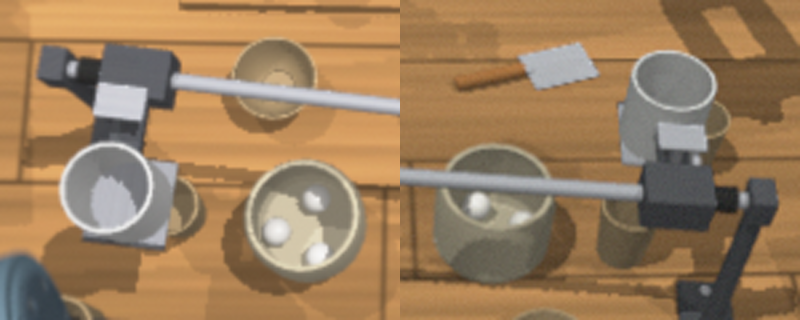

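The top crop shows all three balls in the mill jar, at (317,200), (276,231) and (318,254). The cup is empty and shut, and sits at its stop with the tab up. The robot is touching nothing, so I'll hand in the job.

```bash
python3 -c "
from plant import job
print(job.finish_job())"
```

```text
the job is handed in; nothing more can be done
None
```

The job is handed in, with no verdict returned: the last pictures show all three balls in the mill jar and the empty cup shut at its parking stop with the tab up.

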